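Clear the gluing jig and clamp the long block in it

ROBOT

A 6-joint arm with a two-finger parallel gripper is mounted at the origin on the work surface. World frame = base frame: x ahead of the robot, y to its left, z up, the work surface at z = 0. Lengths are in m, angles in rad, forces in N, time in s.
With the tool pointing down it reaches from about 0.25 to 0.775 m from the base axis. Payload 4 kg.
Tool frame: the origin (TCP) lies between the finger pads; the fingertips stand 11 mm ahead of it and the grasp point (between the pads) lies 8 mm behind it (robot.tip_extent is the z of the fingertips in the tool frame, in m); z points along the fingers, y is the line along which they close (so a half turn about z gives the same grasp; the last joint's range is limited). The gripper opens to 94 mm and grips with 3 to 60 N. Pads are 16 mm wide; open, the fingers measure 119 mm over their backs; the gripper's body (75 mm by 177 mm) begins 78 mm behind the grasp point.
Start: joints at [1.122, 0.087, 1.371, -0, 1.684, -0.103], TCP at [0.186, 0.517, 0.217] pointing down, gripper open.
Joint ranges: [-3.1, 3.1], [-0.76, 2.03], [0.27, 2.55], [-1.08, 4.22], [0.17, 2.65], [-2.57, 2.57]. Speed limits (rad/s): [2.79, 2.79, 3.14, 3.14, 3.14, 3.14].

INTERFACE

Orientations are given as [roll, pitch, yaw] about the fixed x, y, z axes, in that order (R = Rz(yaw) Ry(pitch) Rx(roll)).
In Python, from bench import robot, imaging gives the robot as it stands.
- The arm moves only by the shell command python3 -m pendant 'ROWS'. ROWS is JSON, a list of rows, each a list of 7 numbers: the shift along the world's x, y, z in cm, then the turn, a rotation vector about the world's x, y, z in degrees, then the opening, from 0 (shut) to 1 (fully open). In form: [[dx, dy, dz, ax, ay, az, jaw], ...]. A call has 1 to 8 rows; each row shifts and turns the commanded pose from where the row before left it; what a row does not reach is not made up. A row lasts 1/10 s, in which the tool goes at most 50 mm and 8.59 degrees, less where a joint would pass 70% of its speed; a pose out of reach is approached as far as the arm can. A call is refused whole if a number of a shift passes 5 or a number of a turn 8.59, either way. A call with a gripper value outside its range is refused whole. The fingers move at their own pace and stop on an object; the grip force is fixed at half the most. Time passes only in rows, so rows that do not move let the fingers close. It gives the time, the measured TCP pose, the force, the opening and the grip force at its end, in the units of the state.
- robot.get_obs(): the state, without advancing time (a new reading comes with each control period).
- imaging.snapshot(name): name is "side" or "top"; returns the picture (480x640x3 uint8, red, green, blue); there is no depth.
- imaging.camera_params(name): a dict with "camera_matrix" (3x3 intrinsics, pixels), "R" (3x3) and "t" (3): a world point X has camera coordinates R X + t. Camera axes: x right, y down, z forward; pixel columns grow to the right and rows downward; lengths in m; the calibration is good to about 2 mm. A picture is of the moment at which its call begins. camera_params takes no time and is no camera call.
- robot.close_job(): hands the job in; it is judged then, once.
The state is a dict: "time": time; "joint_positions": joint angles; "qvel": joint speeds; "joint_torque": joint torques, N m; "tool_pos": TCP position; "ee_rot": TCP orientation; "wrist_force": force on the tool from outside, world axes, zero at the start; "wrist_torque": the same for the moment, N m; "width": finger opening in m; "finger_force": force on a finger pad.
Only numpy, scipy, OpenCV 4.12 (cv2) and the standard library are available. Lean on these libraries where they do the work, as an engineer would, in place of code of your own. Each camera call takes 0.05 s, during which the arm holds its last target. There are 200 camera calls.

TASK

Somebody parked the glue bottle in the gluing jig: take it out and stand it upright in the shallow grey tray. Then fetch the longer of the two wooden blocks from the rack; its bay leaves only its ends free to grip and the jig leaves only its long sides free, so set it down on the open bench, same way up, let go and take it again by its sides, and lower it gently (do not drop it) onto the jig's bed, midway across the width of the jaws and with its ends facing the two jaws. Finally slide the jaw with the knob up until the block is held snugly between both jaws, and leave the short block, tape roll, cup and brush where they are.

Things in the scene. Friction and masses are not known exactly. Their poses are not given: they have to be found in the camera images.
- jig: Gluing jig fixed to the bench: plywood bed (x -115 to +85 mm, 80 mm wide, 12 mm thick) with two upright wooden jaws, 30 mm wide (y), tops 60 mm above the bench. Origin at bench level on its middle line; x runs along the bed from the sliding jaw to the fixed jaw, z up. The fixed jaw fills x = +34 to +60 mm, the sliding jaw x = -66 to -34 mm when fully open (joint 0).
- seat (a point): Point on the top of the jig's bed (12 mm above the bench) where the middle of the long block's underside belongs when the block touches the fixed jaw: 28 mm in front of the fixed jaw's face, midway across the jaws. Axes as the jig.
- jaw (a joint): How far the sliding jaw has moved towards the fixed jaw, in m: 0 fully open (68 mm between the jaw faces), 0.012 when it meets the long block lying against the fixed jaw, 0.018 the stop (50 mm between the faces). It starts at 0 to 0.005, slides with about 2.5 N of friction and stays where it is left.
- jaw_knob (a point): Centre of the black knob on the sliding jaw: upright, 22 mm diameter, 16 mm tall, its top 84 mm above the bench, standing 20 mm behind (jig -x) the jaw's gripping face and 12 mm in front of the jaw's back face.
- glue: Black glue bottle with white cap and paper label, 50 mm diameter, 100 mm tall in all, about 0.18 kg, standing on the jig's bed between the jaws at the start. Origin at the centre of its underside, z up its axis.
- tray: Shallow square grey plastic tray fixed on the bench, 140 x 140 mm outside, rim 18 mm high, walls and floor 4 mm thick. Origin at the centre of its underside; x and y along its sides.
- rack: Plywood rack fixed on the bench: base 100 (x) x 135 (y) x 12 mm, with three upright cheeks, each 26 mm long (x), 14 mm thick (y), rising to 56 mm above the bench, centred at y = -54, 0 and +54 mm. Between them two bays, 40 mm wide, centred at y = -27 and +27 mm. Origin at bench level under its centre.
- long_block: The longer wooden block, 56 (its x) x 34 (its y) x 45 mm (z), about 0.06 kg. Origin at the centre of its underside. It starts in either bay of the rack, on the 12 mm base, its length along the rack's x with both ends standing out past the cheeks; its top is 57 mm above the bench.
- short_block: The shorter wooden block, 40 (x) x 34 (y) x 45 mm (z), in the other bay. Origin at the centre of its underside. Leave it alone.
- tape: Cardboard tape roll lying flat, 90 mm outer and 72 mm inner diameter, 25 mm high. Origin at the centre of its underside. Leave it alone.
- cup: Clear plastic cup, 74 mm diameter at the rim, 85 mm tall. Origin at the centre of its underside. Leave it alone.
- brush: Flat brush lying on the bench along its x axis. Leave it alone.
Things that resemble listed ones, but are neither listed nor needed, are in the scene too. What is shaped like the long_block but blue is not meant.

How it is judged:
By the outcome, as a careful person would: the job done as asked, in the order asked, and still so for the second after the job is handed in, with the robot touching nothing.
It also fails if it takes over 72 s, if anything falls off the work surface, if the arm or the gripper's body presses on something with over 40 N, if the wrist force passes 120 N, or if a joint passes its speed limit or range.

## Working session

There is one attempt and no reset: what is moved stays moved. The work goes in short steps, Python scripts to look and compute and a shell command to move; the robot and the scene stay as the last step left them, time stands still between calls to the robot, and variables do not carry over. Pictures are saved under pics/ and viewed, at most 10 in all, crops included, and the job is handed in when it is done.

```bash
mkdir -p pics; python3 - <<'E'
from bench import robot, imaging
import cv2, numpy as np
for n in ("top","side"):
    im=imaging.snapshot(n); cv2.imwrite(f"pics/{n}0.png",im[:,:,::-1])
    p=imaging.camera_params(n); print(n,p["camera_matrix"],p["R"],p["t"])
print(robot.get_obs())
E
ls
```

```text
top [[442.38594424   0.         320.97563844]
 [  0.         442.38594424 232.43026579]
 [  0.           0.           1.        ]] [[ 7.10185043e-03 -9.99974670e-01 -4.73029037e-04]
 [-9.74120387e-01 -6.81135972e-03 -2.25927149e-01]
 [ 2.25918205e-01  2.06528805e-03 -9.74144086e-01]] [0.00845628 0.56326356 0.85566435]
side [[500.40502611   0.         312.33825214]
 [  0.         500.40502611 239.31613658]
 [  0.           0.           1.        ]] [[ 0.98587997 -0.1674406  -0.00208134]
 [-0.09157873 -0.52872074 -0.84384105]
 [ 0.1401928   0.8321166  -0.53658918]] [-0.55279446  0.11890275  1.14840763]
{'time': 0.1, 'joint_positions': array([ 1.12187604e+00,  8.78634062e-02,  1.37207643e+00, -5.46617563e-06,
        1.68357628e+00, -1.03099462e-01]), 'qvel': array([-0.00116113, -0.00158995, -0.00411823,  0.00054597, -0.00315961,
       -0.0005299 ]), 'joint_torque': array([ 2.01753741e-03, -3.41254735e+01, -3.03301084e+01,  7.18530058e-02,
        3.04968178e-02, -8.51395498e-05]), 'tool_pos': array([0.18623871, 0.51702125, 0.2154444 ]), 'ee_rot': array([-3.13967885e+00, -1.92552883e-04,  2.79577103e+00]), 'wrist_force': array([ 0.41635985, -0.18499878,  0.30371875]), 'wrist_torque': array([-0.06691476,  0.00126473,  0.00137   ]), 'finger_force': 0.0, 'width': 0.09418319080471291}
pics
```

View pics/top0.png

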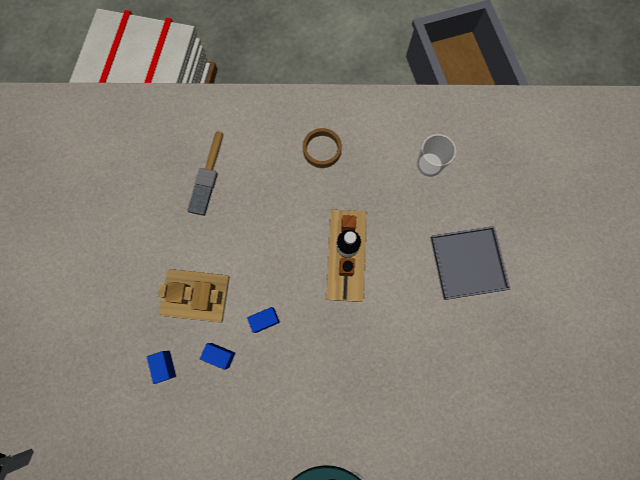

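View pics/side0.png

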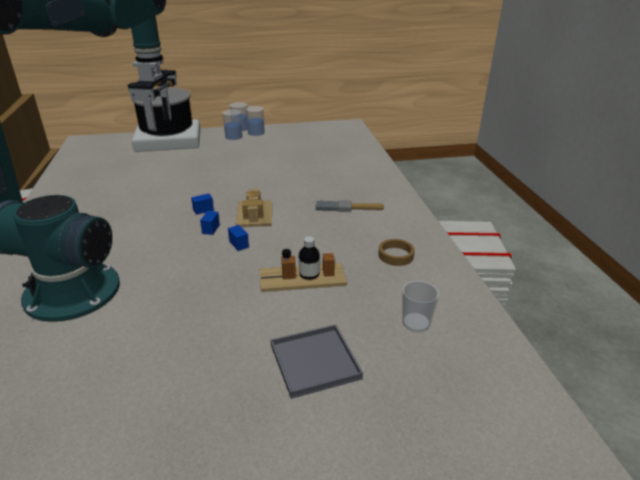

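The top view shows the jig at about (347,255) with the bottle at (349,240) and the knob at (347,266). The tray is at (470,263) and the rack at (194,295), with blocks at about (175,292) and (202,295). The brush, tape, cup and blue decoys are all clear of these.

```bash
cat > h.py <<'E'
from bench import robot, imaging
import cv2, numpy as np
def ray(n,uv,z):
    p=imaging.camera_params(n);K,R,t=p["camera_matrix"],np.array(p["R"]),np.array(p["t"])
    d=R.T@np.linalg.solve(K,[uv[0],uv[1],1.]); c=-R.T@t
    return (c+d*(z-c[2])/d[2])
def proj(n,X):
    p=imaging.camera_params(n); x=p["camera_matrix"]@(np.array(p["R"])@X+p["t"]); return x[:2]/x[2]
def quad(n,mask,z):
    cs,_=cv2.findContours(mask.astype(np.uint8),cv2.RETR_EXTERNAL,cv2.CHAIN_APPROX_NONE)
    c=max(cs,key=cv2.contourArea)[:,0,:]
    P=np.array([ray(n,q,z)[:2] for q in c]); r=cv2.minAreaRect((P*1000).astype(np.float32)); return r,c
E
python3 - <<'E'
from h import *
im=cv2.imread("pics/top0.png")
a=cv2.resize(im[255:335,150:240],None,fx=6,fy=6,interpolation=cv2.INTER_CUBIC)[:480,:]
b=cv2.resize(im[205:305,322:372],None,fx=4.8,fy=4.8,interpolation=cv2.INTER_CUBIC)
cv2.imwrite("pics/crop1.png",np.hstack([a,b]))
hsv=cv2.cvtColor(im,cv2.COLOR_BGR2HSV)
for nm,(x0,y0,x1,y1),cond,z in (("jig",(315,200,380,310),lambda h:(h[...,1]>75),.012),("rack",(150,255,240,335),lambda h:(h[...,1]>75)&(h[...,0]<40),.012),("tray",(420,215,520,310),lambda h:(h[...,2]<112),.018)):
    m=np.zeros(im.shape[:2],bool); m[y0:y1,x0:x1]=cond(hsv[y0:y1,x0:x1])
    m=cv2.morphologyEx(m.astype(np.uint8),cv2.MORPH_OPEN,np.ones((3,3)))
    r,c=quad("top",m,z); print(nm,r,c.min(0),c.max(0),cv2.boxPoints(r).round(0).tolist())
print(hsv[320,130],hsv[263,470])
E
```

```text
jig ((527.3330078125, -42.71455001831055), (79.75812530517578, 199.93948364257812), 87.18894958496094) [326 210] [365 301] [[426.0, -78.0], [625.0, -87.0], [629.0, -8.0], [429.0, 2.0]]
rack ((437.25872802734375, 287.5807189941406), (145.97850036621094, 99.58592224121094), 84.20722198486328) [158 269] [228 321] [[380.0, 220.0], [479.0, 210.0], [494.0, 355.0], [395.0, 365.0]]
tray ((510.96038818359375, -306.7735900878906), (141.4333953857422, 144.48052978515625), 9.286919593811035) [431 226] [508 299] [[430.0, -247.0], [453.0, -389.0], [592.0, -367.0], [569.0, -224.0]]
[ 18  31 139] [114  25 104]
```

View pics/crop1.png

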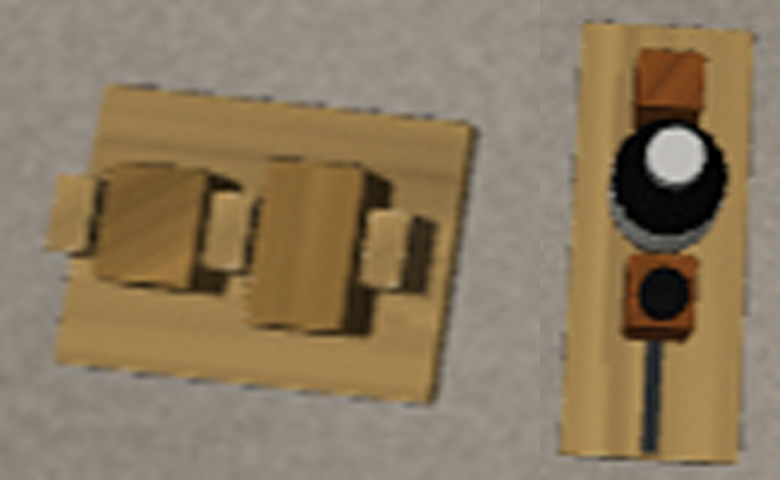

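The crop shows the rack's right-hand block is the longer one, with its top centre at crop (306,245), or image (201,295.8). On the jig, the cap is at about image (350.5,237.3) and the knob at about (347.7,266). The fixed jaw is at the far end, towards +x.

```bash
cat > m.py <<'E'
from h import *
top=cv2.imread("pics/top0.png"); side=cv2.imread("pics/side0.png")
def cen(im,box,f):
    x0,y0,x1,y1=box; m=f(cv2.cvtColor(im[y0:y1,x0:x1],cv2.COLOR_BGR2HSV)).astype(np.uint8)
    n,l,s,c=cv2.connectedComponentsWithStats(m); i=1+s[1:,4].argmax(); return c[i]+[x0,y0],s[i]
cap,s=cen(top,(335,225,362,250),lambda h:(h[...,2]>140)&(h[...,1]<40)); print("cap",cap,s,ray("top",cap,.1))
cap,s=cen(side,(300,232,320,252),lambda h:(h[...,2]>140)&(h[...,1]<40)); print("capside",cap,s,ray("side",cap,.092))
k,s=cen(top,(340,258,356,276),lambda h:h[...,2]<45); print("knob",k,s,ray("top",k,.084))
k,s=cen(side,(280,246,294,262),lambda h:h[...,2]<60); print("knobside",k,s,ray("side",k,.076))
c=np.array([150,255])
for nm,pts,z in (("long",[(268,158),(365,165),(345,332),(247,325)],.057),("short",[(112,162),(208,170),(193,290),(93,280)],.057),("base",[(107,85),(475,125),(432,403),(55,360)],.012)):
    P=np.array([ray("top",c+(np.array(p)+.5)/6-.5,z)[:2] for p in pts])*1000
    print(nm,P.round(1).tolist(),P.mean(0).round(1), np.degrees(np.arctan2(*(P[0]-P[3])[::-1])).round(1))
# colour of jaws, for the fixed jaw top
m=lambda h:(h[...,0]<14)&(h[...,1]>150)&(h[...,2]>85)
for b in ((340,208,360,232),):
    k,s=cen(top,b,m); print("fixed jaw",k,s,ray("top",k,.06))
E
python3 m.py
```

```text
cap [349.67307692 236.88461538] [  9   7  12  11 104] [ 0.54623669 -0.04489952  0.1       ]
capside [308.54901961 238.29411765] [ 4  4 10  6 51] [ 0.54980116 -0.01267242  0.092     ]
knob [347.44444444 265.73333333] [ 3  3 10 11 90] [ 0.49067008 -0.04102732  0.084     ]
knobside [286.05970149 253.37313433] [ 2  3  9 10 67] [ 0.49286745 -0.04242191  0.076     ]
long [[461.3, 270.9], [459.1, 237.7], [403.0, 240.9], [405.1, 274.0]] [432.1 255.9] -3.1
short [[459.6, 324.0], [457.1, 291.1], [416.6, 293.0], [419.7, 327.0]] [438.2 308.8] -4.3
base [[492.5, 343.8], [478.9, 210.5], [381.0, 220.2], [394.9, 353.7]] [436.8 282. ] -5.8
fixed jaw [348.63398693 221.1503268 ] [  2   7  14  13 153] [ 0.58897846 -0.04554623  0.06      ]
```

```bash
python3 -m pendant '[[2.25,-3.5,0,0,0,1.1,1],[2.25,-3.5,0,0,0,1.1,1],[2.25,-3.5,0,0,0,1.1,1],[2.25,-3.5,0,0,0,1.1,1],[2.25,-3.5,0,0,0,1.1,1],[2.25,-3.5,0,0,0,1.1,1],[2.25,-3.5,0,0,0,1.1,1],[2.25,-3.5,0,0,0,1.1,1]]'; python3 -m pendant '[[2.25,-3.5,0,0,0,1.1,1],[2.25,-3.5,0,0,0,1.1,1],[2.25,-3.5,0,0,0,1.1,1],[2.25,-3.5,0,0,0,1.1,1],[2.25,-3.5,0,0,0,1.1,1],[2.25,-3.5,0,0,0,1,1],[2.25,-3.5,0,0,0,1,1],[2.25,-3.5,0,0,0,0,1]]';python3 -m pendant '[[0,0,0,0,0,0,1],[0,0,0,0,0,0,1],[0,0,0,0,0,0,1]]'
```

```text
time: 0.9
tool_pos: [0.3668, 0.2358, 0.2161]
ee_rot: [-3.141, -0.0, 2.95]
wrist_force: [1.2, -0.0, -0.2]
width: 0.0939
finger_force: 0.0
time: 1.7
tool_pos: [0.5468, -0.0441, 0.2159]
ee_rot: [3.141, -0.001, 3.08]
wrist_force: [1.2, 0.1, 0.0]
width: 0.0939
finger_force: 0.0
time: 2.0
tool_pos: [0.5459, -0.0417, 0.2162]
ee_rot: [3.141, -0.001, 3.081]
wrist_force: [0.5, -0.2, 0.2]
width: 0.0937
finger_force: 0.0
```

```bash
python3 -m pendant '[[0,-0.3,-1.6,0,0,0.7,1],[0,0,-2.5,0,0,0,1],[0,0,-2.5,0,0,0,1],[0,0,-2.5,0,0,0,1],[0,0,-2.5,0,0,0,1],[0,0,-2.5,0,0,0,1],[0,0,-2.5,0,0,0,1],[0,0,0,0,0,0,1]]'; python3 -m pendant '[[0,0,0,0,0,0,0.3],[0,0,0,0,0,0,0.3],[0,0,0,0,0,0,0.3],[0,0,0,0,0,0,0.3],[0,0,0,0,0,0,0.3],[0,0,0,0,0,0,0.3],[0,0,0,0,0,0,0.3],[0,0,0,0,0,0,0.3]]'
```

```text
time: 2.8
tool_pos: [0.5429, -0.0435, 0.0469]
ee_rot: [3.14, -0.008, 3.095]
wrist_force: [-0.4, -0.2, -0.6]
width: 0.0944
finger_force: 0.0
time: 3.6
tool_pos: [0.5467, -0.0452, 0.051]
ee_rot: [3.141, 0.001, 3.092]
wrist_force: [-0.2, 1.5, 3.4]
width: 0.0498
finger_force: 30.0
```

```bash
python3 -m pendant '[[0,0,1,0,0,0,0.3],[0,0,2,0,0,0,0.3],[0,0,2.5,0,0,0,0.3],[0,0,2.5,0,0,0,0.3],[0,-1,1,0,0,0,0.3],[-0.3,-2.2,0,0,0,0,0.3],[-0.3,-2.5,0,0,0,0,0.3],[-0.3,-2.5,0,0,0,0,0.3]]'; python3 -m pendant '[[-0.4,-3,0,0,0,0,0.3],[-0.4,-3,0,0,0,0,0.3],[-0.4,-3,0,0,0,0,0.3],[-0.4,-3,0,0,0,0,0.3],[-0.4,-2.5,0,0,0,0,0.3],[-0.4,-2,-1,0,0,0,0.3],[-0.3,-1,-2,0,0,0,0.3],[-0.3,-0.5,-2.3,0,0,0,0.3]]'; python3 -m pendant '[[0,0,-2,0,0,0,0.3],[0,0,-1,0,0,0,0.3],[0,0,-0.5,0,0,0,0.3],[0,0,0,0,0,0,0.3],[0,0,0,0,0,0,0.3]]'
```

```text
time: 4.4
tool_pos: [0.5366, -0.1291, 0.1396]
ee_rot: [-3.141, -0.002, 3.093]
wrist_force: [0.6, -0.1, -2.4]
width: 0.0495
finger_force: 30.0
time: 5.2
tool_pos: [0.5066, -0.31, 0.0867]
ee_rot: [-3.14, -0.0, 3.091]
wrist_force: [0.5, 0.8, -2.3]
width: 0.0494
finger_force: 30.0
time: 5.7
tool_pos: [0.508, -0.308, 0.0536]
ee_rot: [-3.141, 0.001, 3.093]
wrist_force: [-0.4, 0.4, -1.4]
width: 0.0494
finger_force: 30.0
```

Now at 0.0536; the bottle should touch the tray floor at about 0.043.

```bash
python3 -m pendant '[[0,0,-0.4,0,0,0,0.3],[0,0,-0.3,0,0,0,0.3],[0,0,-0.2,0,0,0,0.3],[0,0,0,0,0,0,0.3],[0,0,0,0,0,0,0.3]]'; python3 -m pendant '[[0,0,-0.1,0,0,0,0.3],[0,0,0,0,0,0,0.3],[0,0,0,0,0,0,0.3]]'
```

```text
time: 6.2
tool_pos: [0.5074, -0.3075, 0.0435]
ee_rot: [3.141, -0.0, 3.093]
wrist_force: [-0.6, -0.7, -2.3]
width: 0.0498
finger_force: 30.0
time: 6.5
tool_pos: [0.5076, -0.3077, 0.043]
ee_rot: [-3.141, 0.001, 3.092]
wrist_force: [-0.1, 0.4, 0.3]
width: 0.0495
finger_force: 30.0
```

```bash
python3 -m pendant '[[0,0,0,0,0,0,0.6],[0,0,0,0,0,0,0.8],[0,0,0,0,0,0,1],[0,0,0,0,0,0,1],[0,0,0,0,0,0,1],[0,0,0,0,0,0,1]]'; python3 -m pendant '[[0,0,1,0,0,0,1],[0,0,2,0,0,0,1],[0,0,3,0,0,0,1],[0,0,3,0,0,0,1],[0,0,3,0,0,0,1],[0,0,3,0,0,0,1],[0,0,1.5,0,0,0,1],[0,0,0,0,0,0,1]]'
python3 -c "
from h import *
a=imaging.snapshot('side')[:,:,::-1]; cv2.imwrite('pics/side1.png',a[190:430,180:460])"
```

```text
time: 7.1
tool_pos: [0.5074, -0.3075, 0.0425]
ee_rot: [3.141, 0.0, 3.092]
wrist_force: [0.2, -0.5, 0.6]
width: 0.092
finger_force: 0.0
time: 7.9
tool_pos: [0.5086, -0.3084, 0.2111]
ee_rot: [-3.138, 0.005, 3.093]
wrist_force: [0.3, -0.5, 0.5]
width: 0.0941
finger_force: 0.0
```

View pics/side1.png

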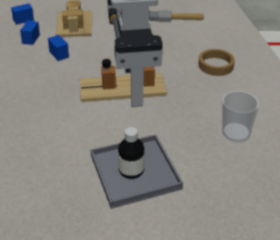

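The bottle stands upright in the tray. Next, the rack.

```bash
python3 -m pendant '[[-0.38,2.82,0,0,0,-4.6,1],[-0.38,2.82,0,0,0,-4.6,1],[-0.38,2.82,0,0,0,-4.6,1],[-0.38,2.82,0,0,0,-4.6,1],[-0.38,2.82,0,0,0,-4.6,1],[-0.38,2.82,0,0,0,-4.6,1],[-0.38,2.82,0,0,0,-4.6,1],[-0.38,2.82,0,0,0,-4.6,1]]';python3 -m pendant '[[-0.38,2.82,0,0,0,-4.6,1],[-0.38,2.82,0,0,0,-4.6,1],[-0.38,2.82,0,0,0,-4.6,1],[-0.38,2.82,0,0,0,-4.6,1],[-0.38,2.82,0,0,0,-4.6,1],[-0.38,2.82,0,0,0,-4.6,1],[-0.38,2.82,0,0,0,-4.6,1],[-0.38,2.82,0,0,0,-4.6,1]]';python3 -m pendant '[[-0.38,2.82,0,0,0,-4.6,1],[-0.38,2.82,0,0,0,-4.6,1],[-0.38,2.82,0,0,0,-4.6,1],[-0.38,2.82,0,0,0,-4.6,1],[0,0,0,0,0,0,1],[0,0,0,0,0,0,1],[0,0,0,0,0,0,1]]'
```

```text
time: 8.75
tool_pos: [0.4756, -0.0805, 0.2048]
ee_rot: [-3.14, -0.004, 2.447]
wrist_force: [-0.1, 0.9, 0.2]
width: 0.094
finger_force: 0.0
time: 9.55
tool_pos: [0.4452, 0.1446, 0.2048]
ee_rot: [-3.137, -0.0, 1.805]
wrist_force: [0.6, 0.1, 0.2]
width: 0.0943
finger_force: 0.0
time: 10.25
tool_pos: [0.4312, 0.2554, 0.2063]
ee_rot: [-3.14, 0.002, 1.487]
wrist_force: [0.2, 0.4, 1.1]
width: 0.0939
finger_force: 0.0
```

```bash
python3 -m pendant '[[0.1,0,-2,0,0,0,1],[0,0,-3,0,0,0,1],[0,0,-3,0,0,0,1],[0,0,-3,0,0,0,1],[0,0,-2.5,0,0,0,1],[0,0,-1,0,0,0,1],[0,0,0,0,0,0,1],[0,0,0,0,0,0,1]]';python3 -m pendant '[[0,0,-1,0,0,0,1],[0,0,-1,0,0,0,1],[0,0,-0.9,0,0,0,1],[0,0,0,0,0,0,1],[0,0,0,0,0,0,1]]'
```

```text
time: 11.05
tool_pos: [0.4333, 0.2563, 0.0636]
ee_rot: [3.14, -0.001, 1.486]
wrist_force: [-0.6, 0.4, 0.5]
width: 0.0939
finger_force: 0.0
time: 11.55
tool_pos: [0.4321, 0.2564, 0.033]
ee_rot: [-3.141, 0.0, 1.487]
wrist_force: [-0.1, -0.3, -0.2]
width: 0.0937
finger_force: 0.0
```

```bash
python3 -m pendant '[[0,0,-0.2,0,0,0,0.7],[0,0,0,0,0,0,0.4],[0,0,0,0,0,0,0.4],[0,0,0,0,0,0,0.4],[0,0,0,0,0,0,0.4],[0,0,0,0,0,0,0.4],[0,0,0,0,0,0,0.4]]';python3 -m pendant '[[0,0,0.5,0,0,0,0.4],[0,0,1,0,0,0,0.4],[0,0,1,0,0,0,0.4],[0,0,1,0,0,0,0.4],[0,0,1.5,0,0,0,0.4],[0,0,2,0,0,0,0.4],[0,0,1,0,0,0,0.4],[0,0,0,0,0,0,0.4]]'
```

```text
time: 12.25
tool_pos: [0.4325, 0.2565, 0.0317]
ee_rot: [3.141, -0.0, 1.487]
wrist_force: [0.4, 0.5, 0.1]
width: 0.0559
finger_force: 30.0
time: 13.05
tool_pos: [0.4338, 0.2571, 0.1141]
ee_rot: [3.137, -0.002, 1.487]
wrist_force: [-0.4, -0.4, -1.6]
width: 0.0558
finger_force: 30.0
```

```bash
python3 -m pendant '[[1,-1.5,0,0,0,0.5,0.4],[1.5,-2.4,0,0,0,0.5,0.4],[2,-3,0,0,0,0.5,0.4],[2,-3,0,0,0,0.5,0.4],[1.5,-2.5,0,0,0,0,0.4],[1,-1.5,-1,0,0,0,0.4],[0.5,-0.7,-2,0,0,0,0.4],[0,0,-2.5,0,0,0,0.4]]';python3 -m pendant '[[0,0,-1.5,0,0,0,0.4],[0,0,-1,0,0,0,0.4],[0,0,-0.7,0,0,0,0.4],[0,0,0,0,0,0,0.4],[0,0,0,0,0,0,0.4],[0,0,0,0,0,0,0.4]]'
```

```text
time: 13.85
tool_pos: [0.5286, 0.1091, 0.0561]
ee_rot: [3.14, 0.0, 1.52]
wrist_force: [0.3, 0.2, -0.1]
width: 0.0559
finger_force: 30.0
time: 14.45
tool_pos: [0.5282, 0.1106, 0.0256]
ee_rot: [3.139, -0.0, 1.522]
wrist_force: [-0.3, -0.1, -0.8]
width: 0.0557
finger_force: 30.0
```

```bash
python3 -m pendant '[[0,0,-0.3,0,0,0,0.4],[0,0,-0.2,0,0,0,0.4],[0,0,0,0,0,0,0.4],[0,0,0,0,0,0,0.4],[0,0,0,0,0,0,0.4]]';python3 -m pendant '[[0,0,-0.1,0,0,0,0.4],[0,0,0,0,0,0,0.4],[0,0,0,0,0,0,0.4]]'
```

```text
time: 14.95
tool_pos: [0.5276, 0.1105, 0.0197]
ee_rot: [3.141, -0.0, 1.522]
wrist_force: [0.3, -0.0, 0.8]
width: 0.0556
finger_force: 30.0
time: 15.25
tool_pos: [0.5276, 0.1105, 0.0197]
ee_rot: [3.141, -0.0, 1.522]
wrist_force: [-1.8, -1.0, 5.2]
width: 0.0557
finger_force: 30.0
```

```bash
python3 -m pendant '[[0,0,0,0,0,0,0.7],[0,0,0,0,0,0,0.9],[0,0,0,0,0,0,0.9],[0,0,0,0,0,0,0.9],[0,0,1,0,0,0,1],[0,0,2.5,0,0,0,1],[0,0,2.5,0,0,0,1],[0,0,2.5,0,0,0,1]]';python3 -m pendant '[[0,0,0.5,0,0,8.2,1],[0,0,0,0,0,8.2,1],[0,0,0,0,0,8.2,1],[0,0,0,0,0,8.2,1],[0,0,0,0,0,8.2,1],[0,0,0,0,0,8.2,1],[0,0,0,0,0,8.2,1],[0,0,0,0,0,8.2,1]]';python3 -m pendant '[[0,0,0,0,0,8.2,1],[0,0,0,0,0,8.2,1],[0,0,0,0,0,8,1],[0,0,0,0,0,0,1],[0,0,0,0,0,0,1],[0,0,0,0,0,0,1]]'
```

```text
time: 16.05
tool_pos: [0.5275, 0.1105, 0.1051]
ee_rot: [3.141, -0.0, 1.522]
wrist_force: [0.2, 0.9, -0.1]
width: 0.0939
finger_force: 0.0
time: 16.85
tool_pos: [0.5276, 0.1105, 0.1093]
ee_rot: [3.141, 0.001, 2.673]
wrist_force: [0.4, 0.0, 0.7]
width: 0.0943
finger_force: 0.0
time: 17.45
tool_pos: [0.5275, 0.1105, 0.1088]
ee_rot: [3.141, 0.0, 3.091]
wrist_force: [0.3, 0.6, -0.2]
width: 0.0937
finger_force: 0.0
```

```bash
python3 -m pendant '[[0,0,-1.5,0,0,0,1],[0,0,-2.5,0,0,0,1],[0,0,-2.3,0,0,0,1],[0,0,-1.2,0,0,0,1],[0,0,-0.8,0,0,0,1],[0,0,0,0,0,0,1],[0,0,0,0,0,0,1]]';python3 -m pendant '[[0,0,0,0,0,0,0.6],[0,0,0,0,0,0,0.3],[0,0,0,0,0,0,0.15],[0,0,0,0,0,0,0.15],[0,0,0,0,0,0,0.15],[0,0,0,0,0,0,0.15],[0,0,0,0,0,0,0.15],[0,0,0,0,0,0,0.15]]'
```

```text
time: 18.15
tool_pos: [0.528, 0.1105, 0.0262]
ee_rot: [3.141, 0.001, 3.092]
wrist_force: [0.5, 0.1, 0.7]
width: 0.0941
finger_force: 0.0
time: 18.95
tool_pos: [0.5274, 0.1105, 0.0255]
ee_rot: [3.141, -0.0, 3.092]
wrist_force: [0.5, -0.7, -0.2]
width: 0.0332
finger_force: 30.0
```

```bash
python3 -m pendant '[[0,0,0.5,0,0,0,0.15],[0,0,1.5,0,0,0,0.15],[0,0,2.5,0,0,0,0.15],[0,0,2.5,0,0,0,0.15],[0,0,1,0,0,0,0.15],[0,0,0,0,0,0,0.15],[0,0,0,0,0,0,0.15]]'
python3 - <<'E'
from h import *
t=imaging.snapshot('top')[:,:,::-1]; s=imaging.snapshot('side')[:,:,::-1]
cv2.imwrite('pics/t2.png',t);cv2.imwrite('pics/s2.png',s)
e=np.array([.9988,-.049]);o=np.array([.5423,-.0434]);n=np.array([.049,.9988])
def cen(im,c,r,f):
    x0,y0=np.round(c-r).astype(int);r=int(2*r);m=f(cv2.cvtColor(np.ascontiguousarray(im[y0:y0+r,x0:x0+r]),cv2.COLOR_BGR2HSV)).astype(np.uint8)
    k,l,st,cc=cv2.connectedComponentsWithStats(m); i=1+st[1:,4].argmax(); return cc[i]+[x0,y0],st[i]
w=lambda h:(h[...,2]>140)&(h[...,1]<40)
c,st=cen(t,proj("top",[.508,-.3077,.1]),12,w);print(c,st,ray("top",c,.1))
# jaws via both views
j=lambda h:(h[...,0]<14)&(h[...,1]>150)&(h[...,2]>85)
for x in (47,-47.6):
    X=np.r_[o+e*x/1000,.06]
    c,st=cen(t,proj("top",X),13,j); P=ray("top",c,.06)[:2]-o; print(x,st,P@e,P@n)
cv2.imwrite('pics/z2.png',np.hstack([cv2.resize(t[150:330,230:400],None,fx=2.2,fy=2.2),cv2.resize(s[170:310,210:380],None,fx=2.2,fy=2.828)]))
E
```

```text
time: 19.65
tool_pos: [0.5269, 0.1104, 0.1046]
ee_rot: [-3.141, -0.001, 3.092]
wrist_force: [-0.1, 0.8, -1.5]
width: 0.0334
finger_force: 30.0
[484.1826087  257.94782609] [  7   8  13  11 115] [ 0.5055755  -0.30964739  0.1       ]
47 [  6   7  14  13 156] 0.046491173393936124 -2.5438985646296375e-06
-47.6 [  6   5  14  16 106] -0.04652898512082713 0.0021077588994672424
```

View pics/z2.png

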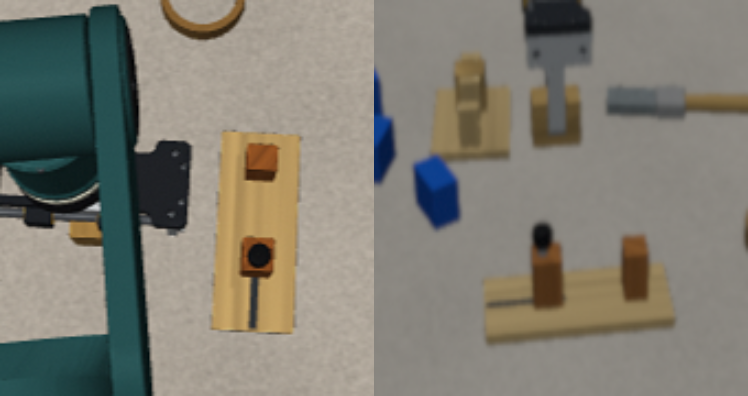

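The side view shows the block held upright and the jig empty between its jaws. Now over the jig.

```bash
python3 -m pendant '[[0.2,-1.4,0,0,0,0,0.15],[0.3,-2.5,0,0,0,0,0.15],[0.3,-3,0,0,0,0,0.15],[0.3,-3,0,0,0,0,0.15],[0.3,-2.5,0,0,0,0,0.15],[0.2,-2,0,0,0,0,0.15],[0.1,-1,0,0,0,0,0.15],[0,0,0,0,0,0,0.15]]';python3 -m pendant '[[0,0,0,0,0,0,0.15],[0,0,0,0,0,0,0.15],[0,0,0,0,0,0,0.15]]'
python3 - <<'E'
from h import *
s=imaging.snapshot('side')[:,:,::-1]
cv2.imwrite('pics/z3.png',cv2.resize(s[200:310,240:370],None,fx=5,fy=5,interpolation=cv2.INTER_CUBIC))
e=np.array([.9988,-.049]);n=np.array([.049,.9988]);o=np.array([.5423,-.0434])
for x,y,z in((34,-15,60),(34,-15,12),(-31.6,-15,60),(-31.6,-15,12)): print(x,(proj('side',np.r_[o+e*x/1e3+n*y/1e3,z/1e3])-[240,200])*5)
p=robot.get_obs()['tool_pos']
for a in(-28,28):
  for z in(0,45): print('blk',a,z,(proj('side',np.r_[p[:2]+e*a/1e3-n*.017,p[2]-.0255+z/1e3])-[240,200])*5)
E
```

```text
time: 20.55
tool_pos: [0.5441, -0.0451, 0.1048]
ee_rot: [3.142, -0.001, 3.09]
wrist_force: [0.4, -0.1, 0.1]
width: 0.0339
finger_force: 30.0
time: 20.85
tool_pos: [0.5443, -0.0426, 0.1055]
ee_rot: [3.141, -0.0, 3.094]
wrist_force: [-0.5, 0.3, -0.5]
width: 0.0343
finger_force: 30.0
34 [415.20976151 299.7985634 ]
34 [414.24746288 383.95105346]
-31.6 [272.61364107 309.82368374]
-31.6 [274.79536453 394.22458841]
blk -28 0 [284.40390743 274.07724613]
blk -28 45 [282.50308928 189.79598234]
blk 28 0 [407.37709685 265.602724  ]
blk 28 45 [408.15935981 181.55898904]
```

View pics/z3.png

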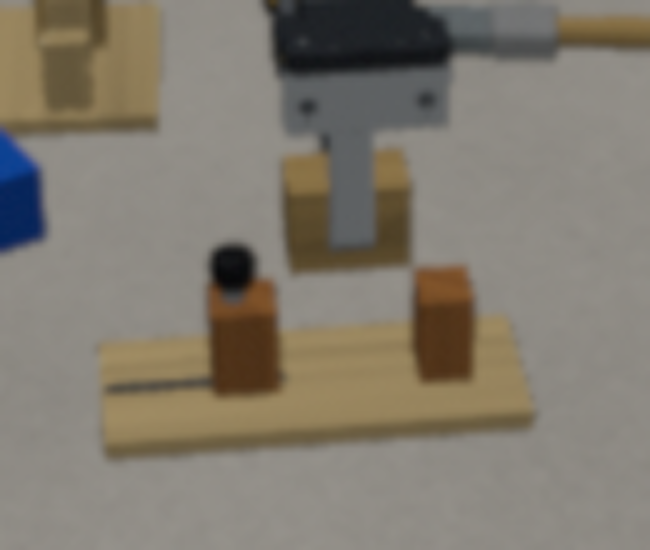

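The block's lower front corners are at (290,272) and (410,264). The jaw faces are at about 278 and 416, leaving roughly 5.5 mm and 3 mm of clearance. I'll shift by -1 mm in x and y, then lower.

```bash
python3 -m pendant '[[-0.1,-0.1,0,0,0,0,0.15],[0,0,-1.5,0,0,0,0.15],[0,0,-2,0,0,0,0.15],[0,0,-1,0,0,0,0.15],[0,0,-0.8,0,0,0,0.15],[0,0,-0.6,0,0,0,0.15],[0,0,0,0,0,0,0.15],[0,0,0,0,0,0,0.15]]';python3 -m pendant '[[0,0,-0.3,0,0,0,0.15],[0,0,-0.2,0,0,0,0.15],[0,0,-0.1,0,0,0,0.15],[0,0,0,0,0,0,0.15],[0,0,0,0,0,0,0.15]]'
```

```text
time: 21.7
tool_pos: [0.5438, -0.0446, 0.0469]
ee_rot: [-3.142, 0.001, 3.093]
wrist_force: [0.4, -1.3, -0.9]
width: 0.0341
finger_force: 30.0
time: 22.2
tool_pos: [0.5435, -0.0446, 0.0405]
ee_rot: [3.142, 0.0, 3.093]
wrist_force: [0.8, -0.3, -1.1]
width: 0.0336
finger_force: 30.0
```

```bash
python3 -m pendant '[[0,0.1,-0.1,0,0,0,0.15],[0,0,-0.1,0,0,0,0.15],[0,0,0,0,0,0,0.15],[0,0,0,0,0,0,0.15]]';python3 -m pendant '[[0,0,-0.1,0,0,0,0.15],[0,0,0,0,0,0,0.15],[0,0,0,0,0,0,0.15]]'
```

```text
time: 22.6
tool_pos: [0.5434, -0.0435, 0.0384]
ee_rot: [3.141, -0.0, 3.092]
wrist_force: [-0.1, -0.0, 0.2]
width: 0.0339
finger_force: 30.0
time: 22.9
tool_pos: [0.5434, -0.0436, 0.0375]
ee_rot: [3.142, -0.0, 3.092]
wrist_force: [-1.2, 0.0, -0.4]
width: 0.0341
finger_force: 30.0
```

```bash
python3 -m pendant '[[0,0,-0.1,0,0,0,0.15],[0,0,0,0,0,0,0.15],[0,0,0,0,0,0,0.15]]'
```

```text
time: 23.2
tool_pos: [0.5434, -0.0436, 0.0374]
ee_rot: [3.142, 0.0, 3.093]
wrist_force: [-2.3, 1.2, 5.4]
width: 0.0343
finger_force: 30.0
```

```bash
python3 -m pendant '[[0,0,0,0,0,0,0.4],[0,0,0,0,0,0,0.7],[0,0,0,0,0,0,0.9],[0,0,0,0,0,0,0.9],[0,0,0,0,0,0,0.9],[0,0,1,0,0,0,0.9],[0,0,2.5,0,0,0,0.9],[0,0,2.5,0,0,0,0.9]]';python3 -m pendant '[[0,0,2.5,0,0,0,0],[0,0,2,0,0,0,0],[0,2.5,0,0,0,0,0],[0,3,0,0,0,0,0],[0,3,0,0,0,0,0],[0,3,0,0,0,0,0],[0,2,0,0,0,0,0],[0,0,0,0,0,0,0]]'
python3 - <<'E'
from h import *
s=imaging.snapshot('side')[:,:,::-1];t=imaging.snapshot('top')[:,:,::-1]
cv2.imwrite('pics/t4.png',t)
cv2.imwrite('pics/z4.png',np.hstack([cv2.resize(t[205:305,322:372],None,fx=5.5,fy=5.5,interpolation=cv2.INTER_CUBIC),cv2.resize(s[200:310,255:360],None,fx=5,fy=5,interpolation=cv2.INTER_CUBIC)]))
E
```

```text
time: 24.0
tool_pos: [0.543, -0.0435, 0.0973]
ee_rot: [3.141, -0.001, 3.093]
wrist_force: [0.2, 0.0, 0.4]
width: 0.0846
finger_force: 0.0
time: 24.8
tool_pos: [0.5434, 0.0938, 0.1424]
ee_rot: [3.141, 0.001, 3.096]
wrist_force: [-0.0, -0.4, 0.4]
width: 0.0239
finger_force: 0.0
```

View pics/z4.png

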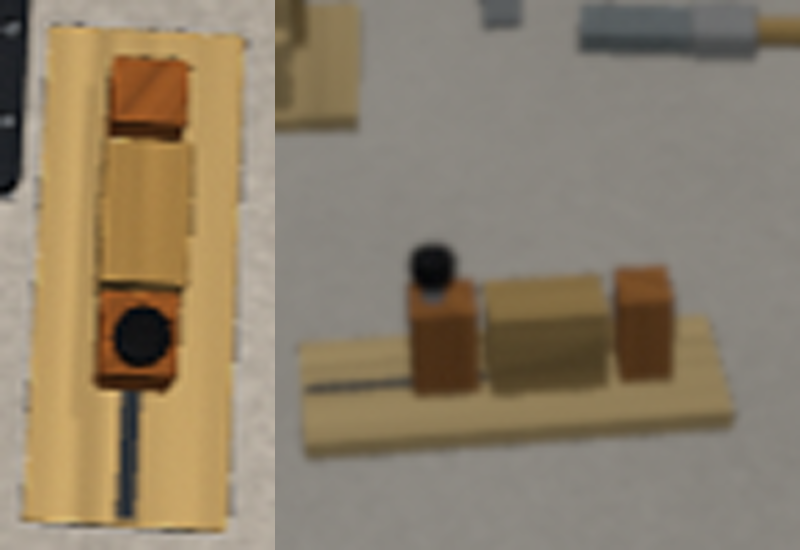

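The block sits flat between the jaws and within about 1 mm of the jig's middle line. Its middle is at about (146,212) and the jaws' middle line at about (144.5,212). Now to push the knob from behind with closed fingers.

```bash
python3 -m pendant '[[-2,-1,0,0,0,0,0],[-2.5,-2,0,0,0,0,0],[-2.5,-3,0,0,0,0,0],[-2.2,-3,0,0,0,0,0],[0,-3,0,0,0,0,0],[0,-1.5,0,0,0,0,0],[0,0,-2,0,0,0,0],[0,0,-2.5,0,0,0,0]]';python3 -m pendant '[[0,0,-1.5,0,0,0,0],[0,0,-0.6,0,0,0,0],[0,0,0,0,0,0,0],[0,0,0,0,0,0,0],[0,0,0,0,0,0,0]]'
```

```text
time: 25.7
tool_pos: [0.4525, -0.0459, 0.0979]
ee_rot: [-3.14, 0.005, 3.089]
wrist_force: [0.3, -0.1, -0.7]
width: 0.0002
finger_force: 0.0
time: 26.2
tool_pos: [0.4523, -0.0439, 0.0768]
ee_rot: [-3.141, 0.002, 3.092]
wrist_force: [-0.0, 0.3, -0.2]
width: 0.0001
finger_force: 0.0
```

```bash
python3 -m pendant '[[0.3,0.3,-0.2,0,0,0,0],[0.5,0,0,0,0,0,0],[0.5,0,0,0,0,0,0],[0,0,0,0,0,0,0],[0,0,0,0,0,0,0]]';python3 -m pendant '[[0.2,0,0,0,0,0,0],[0.2,0,0,0,0,0,0],[0.2,0,0,0,0,0,0],[0.2,0,0,0,0,0,0],[0,0,0,0,0,0,0]]'
```

```text
time: 26.7
tool_pos: [0.4646, -0.0405, 0.0734]
ee_rot: [3.142, -0.0, 3.093]
wrist_force: [-0.6, 0.1, 0.1]
width: 0.0006
finger_force: 0.0
time: 27.2
tool_pos: [0.4722, -0.0406, 0.0735]
ee_rot: [-3.142, -0.001, 3.093]
wrist_force: [-1.0, -0.3, 1.1]
width: 0.0005
finger_force: 0.7
```

```bash
for i in 1 2 3 ; do python3 -m pendant '[[0.1,0,0,0,0,0,0],[0.1,0,0,0,0,0,0],[0,0,0,0,0,0,0]]' | grep -E "pos|wrist"; done;python3 -m pendant '[[0.1,0,0,0,0,0,0],[0,0,0,0,0,0,0]]'
```

```text
tool_pos: [0.4743, -0.0407, 0.0735]
wrist_force: [-2.5, -0.7, 2.1]
tool_pos: [0.4764, -0.0407, 0.0735]
wrist_force: [-3.3, -0.8, 2.3]
tool_pos: [0.4786, -0.0406, 0.0734]
wrist_force: [-1.4, -1.1, 0.7]
time: 28.3
tool_pos: [0.4795, -0.0406, 0.0734]
ee_rot: [3.142, -0.0, 3.092]
wrist_force: [-2.7, -1.9, 0.6]
width: 0.0002
finger_force: 1.1
```

```bash
for i in 1 2 3 ; do python3 -m pendant '[[0.1,0,0,0,0,0,0],[0,0,0,0,0,0,0]]' | grep -E "pos|wrist"; done
```

```text
tool_pos: [0.4805, -0.0406, 0.0734]
wrist_force: [-1.9, -2.4, -0.2]
tool_pos: [0.4809, -0.0406, 0.0734]
wrist_force: [-4.8, -1.3, 2.5]
tool_pos: [0.4809, -0.0405, 0.0733]
wrist_force: [-7.5, -1.5, 2.8]
```

```bash
python3 -m pendant '[[0.1,0,0,0,0,0,0],[0,0,0,0,0,0,0],[0,0,0,0,0,0,0]]';python3 -m pendant '[[-0.5,0,0,0,0,0,0],[-1,0,0,0,0,0,0],[-1.5,0,0,0,0,0,0],[0,0,2,0,0,0,0],[0,0,3,0,0,0,0],[0,2,3,0,0,0,0],[0,3,1,0,0,0,0],[0,3,0,0,0,0,0]]';python3 -m pendant '[[0,3,0,0,0,0,0],[0,3,0,0,0,0,0],[0,3,0,0,0,0,0],[0,0,0,0,0,0,0],[0,0,0,0,0,0,0]]'
python3 - <<'E'
from h import *
s=imaging.snapshot('side')[:,:,::-1];t=imaging.snapshot('top')[:,:,::-1]
cv2.imwrite('pics/z5.png',np.hstack([cv2.resize(t[205:305,322:372],None,fx=5.5,fy=5.5,interpolation=cv2.INTER_CUBIC),cv2.resize(s[200:310,255:360],None,fx=5,fy=5,interpolation=cv2.INTER_CUBIC)]))
E
```

```text
time: 29.2
tool_pos: [0.481, -0.0406, 0.0734]
ee_rot: [-3.141, -0.006, 3.093]
wrist_force: [-10.0, -1.9, 5.2]
width: 0.0006
finger_force: 4.7
time: 30.0
tool_pos: [0.4554, 0.0404, 0.1667]
ee_rot: [3.14, 0.008, 3.091]
wrist_force: [0.6, 0.2, 0.0]
width: 0.0006
finger_force: 0.0
time: 30.5
tool_pos: [0.4535, 0.1299, 0.1637]
ee_rot: [3.141, 0.001, 3.094]
wrist_force: [-0.3, 0.6, 0.1]
width: 0.0002
finger_force: 0.0
```

View pics/z5.png

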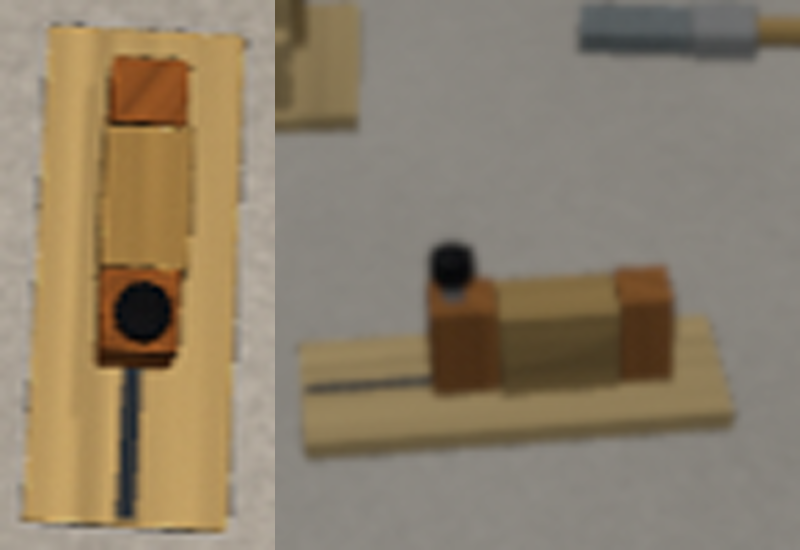

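The block fills the gap between the jaws (top crop rows 125–268), sits flat and centred, and the robot is clear. Handing in.

```bash
python3 -c "
from bench import robot
print(robot.close_job())"
```

```text
the job is handed in; nothing more can be done
None
```

I handed the job in at about 30.6 s: the bottle stands upright in the tray and the long block is held snugly between the jig's jaws, within about 1 mm of the middle; I left the short block, tape roll, cup and brush alone.

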